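Find the ejector key in the glazing jig's rail and press it

ROBOT

A 6-joint arm with a two-finger parallel gripper is mounted at the origin on the work surface. World frame = base frame: x ahead of the robot, y to its left, z up, the work surface at z = 0. Lengths are in m, angles in rad, forces in N, time in s.
With the tool pointing down it reaches from about 0.3 to 0.775 m from the base axis. Payload 14.6 kg.
Tool frame: the origin (TCP) lies between the finger pads; the fingertips stand 11 mm ahead of it and the grasp point (between the pads) lies 8 mm behind it; z points along the fingers, y is the direction in which the jaws open and shut (so a half turn about z gives the same grasp; the last joint's range is limited). The gripper opens to 94 mm and grips with 3 to 60 N. Pads are 16 mm wide; open, the fingers measure 119 mm over their backs; the gripper's body (75 mm by 177 mm) begins 78 mm behind the grasp point.
Start: joints at [1.268, 0.3, 1.521, -0, 1.321, -0.067], TCP at [0.128, 0.535, 0.216] pointing down, gripper open.
Joint ranges: [-3.03, 3.03], [-0.79, 2.21], [0.23, 2.52], [-1.04, 4.18], [0, 3.07], [-2.55, 2.55]. Speed limits (rad/s): [2.22, 2.22, 2.57, 3.14, 3.14, 3.14].

INTERFACE

Orientations are given as a rotation vector (axis times angle).
In Python, from bench import r gives the robot as it stands.
- The arm moves only by the shell command python3 -m crank 'ROWS'. ROWS is JSON, a list of rows, each a list of 7 numbers: the opening, from 0 (shut) to 1 (fully open), then the shift along the tool's x, y, z in m, then the turn, a rotation vector about the tool's x, y, z in degrees. A call has exactly 5 rows; each row shifts and turns the commanded pose from where the row before left it, along the tool's axes as they then stand; what a row does not reach is not made up. A row lasts 1/12 s, in which the tool goes at most 41.7 mm and 7.16 degrees, less where a joint would pass 70% of its speed; a pose out of reach is approached as far as the arm can. A call with a gripper value outside its range is refused whole. The fingers move at their own pace and stop on an object; the grip force is fixed at half the most. Time passes only in rows, so rows that do not move let the fingers close, or fill a call up. It gives the time, the measured TCP pose, the force and the opening at its end, in the units of the state.
- r.sense(): the state, without advancing time (a new reading comes with each control period).
- r.grab_frame(name): name is "side" or "top"; returns a dict with "image" (384x512x3 uint8, blue, green, red), "K" (3x3 intrinsics, pixels), "world_from_camera" (4x4, takes a point from camera to world coordinates). Camera axes: x right, y down, z forward; pixel columns grow to the right and rows downward; lengths in m; the calibration is good to about 2 mm. A picture is of the moment at which its call begins. There is no depth.
- r.finish_job(): hands the job in, once; it reports no verdict.
Trained networks look in the newest picture that a camera, given by its name, has taken for a name from the list of things; names that differ only in an ending like _2 or _b are one class to them, and where a whole thing is asked for, a point or a joint stands for the part that bears it (a point fixed in the world has none). Each returns a list of dicts, best first, with "confidence" (0 to 1); they miss things now and then, are a little off and sometimes report something else, mostly with a low value. They report only what shows in the picture. A call takes as long as a camera call.
- r.silhouettes(camera, thing): "mask" (384x512 bool, what is visible of it) and "rect" ([left, top, width, height] in pixels, round what is visible of it).
The state is a dict: "time": time; "q": joint angles; "qvel": joint speeds; "joint_torque": joint torques, N m; "tcp_pos": TCP position; "eef_rot": TCP orientation; "ft_force": force on the tool from outside, world axes, zero at the start; "wrist_torque": the same for the moment, N m; "opening": opening from 0.0 (shut) to 1.0 (fully open).
Only numpy, scipy, OpenCV 4.12 (cv2) and the standard library are available. Lean on these libraries where they do the work, as an engineer would, in place of code of your own. Each camera call takes 0.05 s, during which the arm holds its last target.

TASK

The painted tile is sunk in the glazing jig, and the key that raises it sits in a notch somewhere along the jig's metal front rail. Put a closed fingertip on top of the rail near either end, run it lightly along the top towards the middle, touching the rail as you go, until you find the notch, then press the key inside it all the way down, without forcing it, so that the tile rises, and draw the hand away. Do not touch or lift the tile, and leave everything else where it stands.

Things in the scene. Friction and masses are not known exactly. Their poses are not given: they have to be found in the camera images.
- jig: Glazing jig, fixed to the table: dark brown base board 210 x 350 x 12 mm (x, y, z), origin at the centre of its underside, x away from the robot at yaw 0. An aluminium rail with a flat top runs along its front (-x) edge. Behind it on the board stands the white nest for the tile, 154 mm square, centre at x = 25 mm, y = 0, top at z = 44 mm.
- rail_mid (a point): middle of the rail (jig x = -82, y = 0, z = 50 mm); rail 46 mm wide, 350 mm long in y, its top at z = 50 mm. The one notch, cut from above, is 46 mm long in y, across the rail's whole width, open to the front; its centre lies anywhere in y = -50 to +50 mm and is not given: feel or look for it. Beyond 73 mm from this point the rail is solid; within, its top is 0.3 mm lower
- rail_left (a point): mid-width of the rail's top (z = 50 mm) at its +y end, 175 mm from the rail's middle. Brown stains on the rail are flat
- rail_right (a point): mid-width of the rail's top (z = 50 mm) at its -y end, 175 mm from the rail's middle
- key (a joint): how far the key in the notch is pressed, m. The key is a grey plate, 42 x 42 mm, its flat top 12 mm below the rail's top at 0 (up), 0.010 fully down (a stop). It takes about 8 to 11 N, has no spring and stays where it is left; as it goes down a plate under the tile goes up by 0.8 of that
- tile: fired terracotta tile 110 x 110 x 10 mm, about 0.2 kg, loose in the white nest, origin at the centre of its underside; it lies level with the nest's top at first (origin at z = 34 mm in the jig's frame) and stands 8 mm proud once the key is down; not to be touched
- glaze_jar: small closed glaze jar, 40 mm wide, 50 mm tall, standing on the jig's base board beside the nest; leave it alone. Origin: centre of its underside
- stamp: wooden hand stamp, a cylinder 30 mm wide, 45 mm tall, standing on the jig's base board on the other side of the nest; leave it alone. Origin: centre of its underside
- mug: white mug, 80 mm wide, 90 mm tall, left of the jig; leave it alone. Origin: centre of its underside
- bowl: terracotta bowl, 120 mm wide, 50 mm tall, right of the jig; leave it alone. Origin: centre of its underside
- brush: flat brush, about 200 mm long, lying on the table left of the jig; leave it alone. Origin: middle of its length, on the underside
- bottle: white bottle with a red cap, 60 mm wide, 150 mm tall, left of the jig; leave it alone. Origin: centre of its underside
- stick: wooden modelling stick, 150 x 18 x 6 mm, lying on the table right of the jig; leave it alone. Origin: middle of its length, on the underside

How it is judged:
On the way, in this order (a step that is already met when the one before it is completed fails the run):
1. a fingertip touches the rail near one of its ends (more than 115 mm from the middle) (contact force between the fingers and jig above 0.3 N and x of the grasp point in the frame of jig below -0.055 m and (y of the grasp point in the frame of jig above 0.115 m or y of the grasp point in the frame of jig below -0.115 m)).
2. a fingertip touches the solid rail further in (60 to 115 mm from the middle) (contact force between the fingers and jig above 0.3 N and x of the grasp point in the frame of jig below -0.055 m and y of the grasp point in the frame of jig between -0.115 and 0.115 m and (y of the grasp point in the frame of jig above 0.06 m or y of the grasp point in the frame of jig below -0.06 m)).
3. the key is pressed down (8.5 mm or more) (value of joint key above 0.0085 m), for 0.1 s.
At the end, for the whole second after the job is handed in: The key stays at least 8 mm down, the tile lies level and at rest in its nest, raised by 5.5 mm or more, and every other thing is within 20 mm of where it stood (value of joint key above 0.008 m and z of tile in the frame of jig between 0.0395 and 0.046 m and angle between tile's own z axis and vertical below 0.06 rad and linear speed of tile below 0.02 m/s and distance of each of glaze_jar, stamp, mug, bowl, brush, bottle, stick from where it was at the start of the episode below 0.02 m); the robot touches nothing.
It fails at once if the tile is touched (contact force between any of the fingers, the arm and tile above 0.5 N).
It fails at once if the tile is lifted out or tipped (z of tile in the frame of jig above 0.05 m or angle between tile's own z axis and vertical above 0.15 rad).
It fails at once if the fingers strike or press anything with more than 60 N (contact force between the fingers and anything else above 60 N).
It fails at once if a bystander is moved by more than 20 mm or lifted (distance of any of glaze_jar, stamp, mug, bowl, brush, bottle, stick from where it was at the start of the episode above 0.02 m).
It also fails if it takes over 58 s, if anything falls off the work surface, if the arm or the gripper's body presses on something with over 40 N, if the wrist force passes 120 N, or if a joint passes its speed limit or range.

## Working session

There is one attempt and no reset: what is moved stays moved. The work goes in short steps, Python scripts to look and compute and a shell command to move; the robot and the scene stay as the last step left them, time stands still between calls to the robot, and variables do not carry over. Pictures are saved under pics/ and viewed, and the job is handed in when it is done.

```bash
mkdir -p pics; ls
python3 - <<'E'
from bench import r
import cv2
s=r.sense(); print({k:(v if isinstance(v,(int,float)) else [round(float(x),3) for x in v]) for k,v in s.items()})
for c in("side","top"):
    f=r.grab_frame(c); cv2.imwrite(f"pics/{c}0.png",f["image"]); print(c,f["K"],f["world_from_camera"])
E
```

```text
pics
{'time': 0.0, 'q': [1.268, 0.3, 1.522, 0.0, 1.321, -0.067], 'qvel': [-0.0, -0.001, -0.002, 0.0, -0.0, -0.002], 'joint_torque': [-0.001, -53.178, -35.275, 0.071, 0.024, -0.0], 'tcp_pos': [0.128, 0.535, 0.216], 'eef_rot': [-0.37, -3.12, 0.002], 'ft_force': [0.648, 0.001, -0.814], 'wrist_torque': [0.068, -0.022, 0.009], 'opening': 1.0005950910225052}
side [[410.14979324   0.         260.30003385]
 [  0.         410.14979324 187.28908521]
 [  0.           0.           1.        ]] [[ 0.73846716 -0.50100868  0.45128324  0.01158902]
 [-0.67426149 -0.55476489  0.48744985 -0.55257252]
 [ 0.00613949 -0.66424861 -0.74748651  0.96445743]
 [ 0.          0.          0.          1.        ]]
top [[371.02564294   0.         255.15594992]
 [  0.         371.02564294 192.83335643]
 [  0.           0.           1.        ]] [[ 0.00480642 -0.99007937  0.14042702  0.35448444]
 [-0.9999385  -0.00616209 -0.00922066  0.01139822]
 [ 0.00999451 -0.14037407 -0.9900481   1.27549074]
 [ 0.          0.          0.          1.        ]]
```

View pics/side0.png

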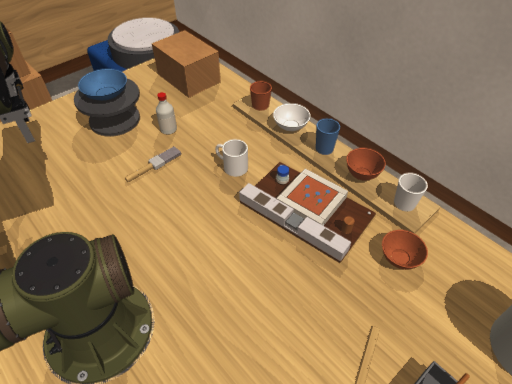

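View pics/top0.png

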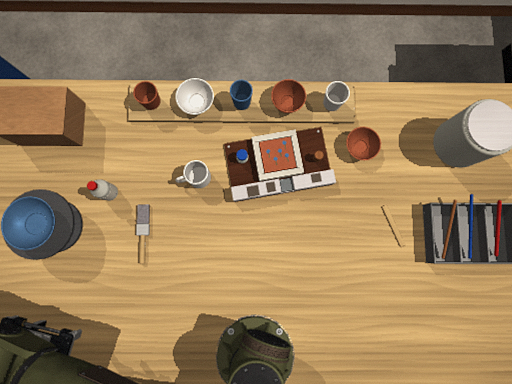

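The side view shows the jig with its rail from about (240,190) to (348,248). In the top view the rail runs from (233,195) to (334,178), with dark patches on it. I'll zoom in and get silhouettes.

Run:
```python
from bench import r
import cv2,numpy as np
a=cv2.imread("pics/side0.png")[155:265,225:385]; b=cv2.imread("pics/top0.png")[120:210,210:350]
cv2.imwrite("pics/sz.png",cv2.resize(a,None,fx=5,fy=5,interpolation=cv2.INTER_CUBIC))
cv2.imwrite("pics/tz.png",cv2.resize(b,None,fx=5.7,fy=5.7,interpolation=cv2.INTER_CUBIC))
for c in("side","top"):
  for t in("jig","rail_mid","key","tile","rail_left"):
    for d in r.silhouettes(c,t)[:2]:
        print(c,t,round(d["confidence"],2),[round(float(x)) for x in d["rect"]],int(d["mask"].sum()))
```

```text
side jig 0.74 [239, 161, 138, 102] 4715
side rail_mid 0.73 [242, 167, 133, 95] 4668
side key 0.54 [286, 214, 17, 16] 174
side tile 0.94 [291, 175, 45, 40] 1061
side rail_left 0.73 [237, 166, 140, 95] 4481
top jig 0.76 [225, 126, 109, 76] 4140
top rail_mid 0.74 [224, 132, 113, 69] 4145
top key 0.71 [280, 180, 11, 8] 131
top tile 0.89 [258, 137, 37, 33] 1071
top rail_left 0.75 [225, 127, 114, 73] 3919
```

View pics/sz.png

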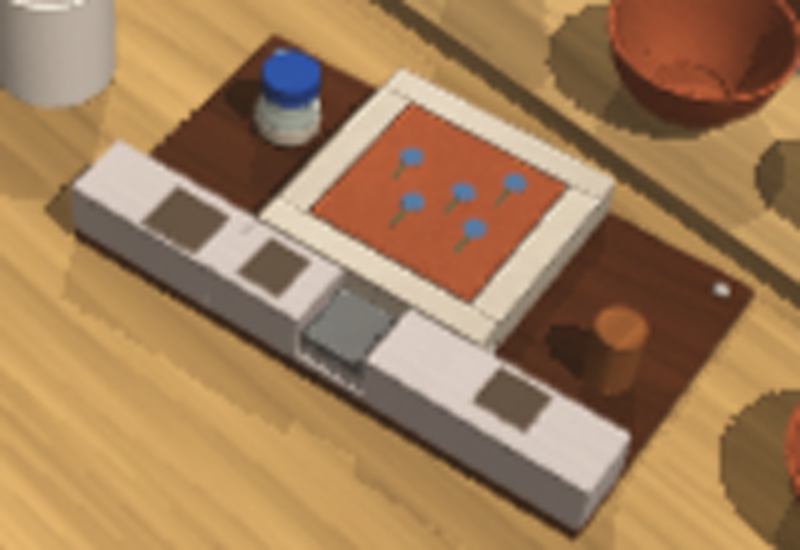

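View pics/tz.png

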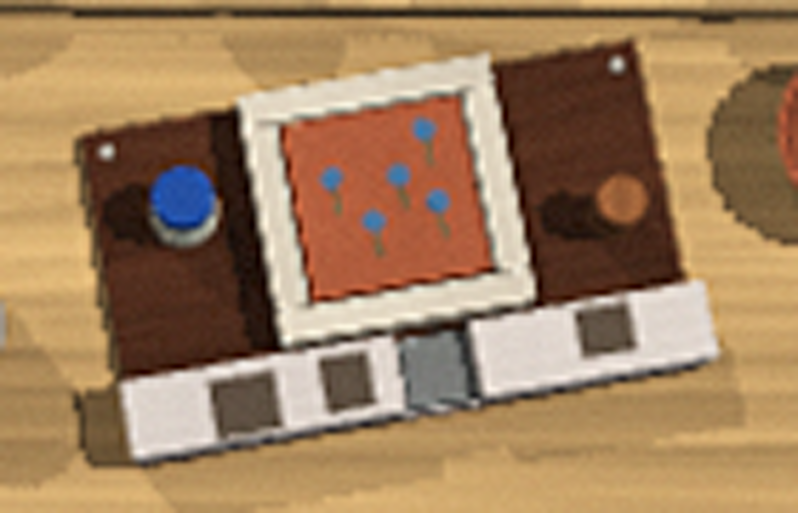

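The notch with the grey key shows in both zooms: side zoom about (348,330), top zoom about (437,370). The three brown stains are flat. Next I'll fit the jig pose to the rail-top, nest and tile corners from both views.

```bash
cat > h.py <<'E'
import numpy as np, cv2
from scipy.optimize import least_squares
from bench import r
def proj(f,P):
    W=np.linalg.inv(f["world_from_camera"]); p=(W[:3,:3]@P.T).T+W[:3,3]
    u=(f["K"]@p.T).T; return u[:,:2]/u[:,2:]
E
python3 - <<'E'
from h import *
F={c:r.grab_frame(c) for c in("side","top")}
J=np.array([[-59,175,50],[-105,175,50],[-59,-175,50],[-105,-175,50],
 [80,55,44],[80,-55,44],[-30,55,44],[-30,-55,44]])/1e3
S=np.array([[118,142],[75,188],[630,437],[585,488],[410,104],[568,185],[308,208],[472,302]],float)
T=np.array([[122,382],[134,460],[706,282],[718,357],[280,124],[464,95],[311,300],[495,268]],float)
S=(S+.5)/5-.5+[225,155]; T=(T+.5)/5.7-.5+[210,120]
def w(p,J):
    c,s=np.cos(p[3]),np.sin(p[3]); R=np.array([[c,-s,0],[s,c,0],[0,0,1]]); return J@R.T+p[:3]
def res(p): return np.r_[(proj(F["side"],w(p,J))-S).ravel(),(proj(F["top"],w(p,J))-T).ravel()]
o=least_squares(res,[.5,0,0,.1]); print(o.x,np.abs(o.fun).max(),(o.fun.reshape(-1,2)).round(1).tolist())
def rz(p): return res([p[0],p[1],0,p[2]])
o2=least_squares(rz,[.5,0,.1]); print("z=0:",o2.x,np.abs(o2.fun).max())
p=[o2.x[0],o2.x[1],0,o2.x[2]]
for c in F:
    f=F[c]; pts={}
    d=r.silhouettes(c,"key")[0]; v,u=np.nonzero(d["mask"]); m=[u.mean(),v.mean()]
    ray=f["world_from_camera"][:3,:3]@np.linalg.inv(f["K"])@[*m,1]; C=f["world_from_camera"][:3,3]
    P=C+ray*(0.038-C[2])/ray[2]; q=P-p[:3]; cc,ss=np.cos(p[3]),np.sin(p[3])
    print(c,"key px",m,"jig",cc*q[0]+ss*q[1],-ss*q[0]+cc*q[1])
# notch edges at rail top: side zoom rail-top left edge back (343,268), front(298,318); right back(412,312), front(368,362)
for c,pp,sc,off in(("side",[[343,268],[298,318],[412,312],[368,362]],5,[225,155]),("top",[[397,337],[409,410],[468,322],[481,400]],5.7,[210,120])):
    f=F[c]
    for a in pp:
        m=(np.array(a)+.5)/sc-.5+off
        ray=f["world_from_camera"][:3,:3]@np.linalg.inv(f["K"])@[*m,1]; C=f["world_from_camera"][:3,3]
        P=C+ray*(0.05-C[2])/ray[2]; q=P-p[:3]
        print(c,"notch corner jig",(cc*q[0]+ss*q[1]).round(4),(-ss*q[0]+cc*q[1]).round(4))
for n,y in(("left",.13),("mid",0),("right",-.13)): print(n,w(p,np.array([[-.082,y,.05]])))
E
```

```text
[ 6.38541451e-01 -8.00892611e-02  2.43341525e-04  1.78740646e-01] 1.3859565879415072 [[0.1, -0.4], [-1.0, -0.4], [0.3, -0.1], [0.7, 1.4], [0.2, -0.2], [-0.3, -0.0], [0.2, 0.5], [-0.8, -0.2], [-0.2, -0.2], [-0.1, -0.4], [-0.3, -0.2], [0.4, -0.1], [0.1, -0.1], [-0.6, -0.3], [0.3, 0.1], [0.0, 0.3]]
z=0: [ 0.63863576 -0.08004112  0.17877689] 1.4032974042587796
side key px [np.float64(293.9944751381216), np.float64(221.0718232044199)] jig -0.08641986147592409 -0.010844848231953398
top key px [np.float64(286.4552845528455), np.float64(184.52032520325204)] jig -0.08289256130337122 -0.011260954848753103
side notch corner jig -0.0578 0.0123
side notch corner jig -0.1028 0.0121
side notch corner jig -0.0603 -0.0362
side notch corner jig -0.1041 -0.0359
top notch corner jig -0.0611 0.0105
top notch corner jig -0.105 0.0114
top notch corner jig -0.0594 -0.0325
top notch corner jig -0.1064 -0.0313
left [[0.53482529 0.0333052  0.05      ]]
mid [[ 0.55794269 -0.09462286  0.05      ]]
right [[ 0.58106008 -0.22255091  0.05      ]]
```

The fit is good (sub-pixel to 1.4 px, fitted z ≈ 0). The notch centre is at jig y ≈ -11 mm and spans about +12 to -34, which matches its 46 mm length. I'll close the fingers, align the tool with the jig, and move above the left end.

```bash
cat >> h.py <<'E'
from scipy.spatial.transform import Rotation as Rn
YAW=.1788; O=np.array([.6386,-.0800,0])
RJ=Rn.from_euler('z',YAW).as_matrix()
def st(target=None):
    s=r.sense(); p=np.array(s["tcp_pos"]); R=Rn.from_rotvec(s["eef_rot"]).as_matrix()
    Rt=RJ@np.diag([-1,1,-1]); e=Rn.from_matrix(R.T@Rt).as_rotvec(degrees=True)
    print("t",round(s["time"],2),"jig tcp mm",((RJ.T@(p-O))*1e3).round(1),"F",np.round(s["ft_force"],1),"turn left",e.round(1),"open",round(s["opening"],2),"qd",np.abs(s["qvel"]).max().round(3))
    if target is not None:
        print("  tool shift mm",(R.T@(O+RJ@np.array(target)/1.0-p)*1e3).round(1))
E
python3 -m crank '[[0,0,0,0,0,0,-6],[0,0,0,0,0,0,-6],[0,0,0,0,0,0,-6],[0,0,0,0,0,0,-6],[0,0,0,0,0,0,0]]'
python3 -c "
from h import *
st([-.084,.145,.216])"
```

```text
time: 1.22
tcp_pos: [0.1285, 0.5348, 0.2165]
eef_rot: [-0.295, 3.128, 0.0]
ft_force: [-0.4, 1.3, 0.1]
opening: 0.682
t 1.22 jig tcp mm [-392.6  695.7  216.5] F [-0.4  1.3  0.1] turn left [0.  0.  0.5] open 0.68 qd 0.2
  tool shift mm [-3.035e+02 -5.535e+02  5.000e-01]
```

```bash
python3 -m crank '[[0,-0.020,-0.036,0,0,0,0],[0,-0.020,-0.036,0,0,0,0],[0,-0.020,-0.036,0,0,0,0],[0,-0.020,-0.036,0,0,0,0],[0,-0.020,-0.036,0,0,0,0]]' >/dev/null
python3 -m crank '[[0,-0.020,-0.036,0,0,0,0],[0,-0.020,-0.036,0,0,0,0],[0,-0.020,-0.036,0,0,0,0],[0,-0.020,-0.036,0,0,0,0],[0,-0.020,-0.036,0,0,0,0]]'
python3 -c "
from h import *
st([-.084,.145,.216])"
```

```text
time: 2.05
tcp_pos: [0.3916, 0.2154, 0.2168]
eef_rot: [-0.281, 3.128, 0.0]
ft_force: [0.9, -0.0, 0.5]
opening: 0.01
t 2.05 jig tcp mm [-190.5  334.6  216.8] F [ 0.9 -0.   0.5] turn left [0. 0. 0.] open 0.01 qd 1.087
  tool shift mm [-106.5 -189.6    0.8]
```

```bash
python3 -m crank '[[0,-0.020,-0.036,0,0,0,0],[0,-0.020,-0.036,0,0,0,0],[0,-0.020,-0.036,0,0,0,0],[0,-0.020,-0.036,0,0,0,0],[0,-0.020,-0.036,0,0,0,0]]' >/dev/null
python3 -m crank '[[0,-0.007,-0.010,0.03,0,0,0],[0,0,0,0.035,0,0,0],[0,0,0,0.03,0,0,0],[0,0,0,0.02,0,0,0],[0,0,0,0,0,0,0]]'
python3 -c "
from h import *
import cv2
st([-.084,.145,.061])
for c in('side','top'):cv2.imwrite(f'pics/{c}1.png',r.grab_frame(c)['image'])
a=cv2.imread('pics/side1.png')[120:265,200:385]; b=cv2.imread('pics/top1.png')[120:210,180:350]
a=cv2.resize(a,(555,435));b=cv2.resize(b,(800,424))
cv2.imwrite('pics/s1z.png',a);cv2.imwrite('pics/t1z.png',b)
"
```

```text
time: 2.88
tcp_pos: [0.5285, 0.0496, 0.0975]
eef_rot: [0.281, -3.122, -0.001]
ft_force: [-1.3, -0.2, -0.6]
opening: 0.007
t 2.88 jig tcp mm [-85.3 147.2  97.5] F [-1.3 -0.2 -0.6] turn left [ 0.1 -0.4  0. ] open 0.01 qd 0.087
  tool shift mm [-1.5 -2.2 36.5]
```

View pics/s1z.png

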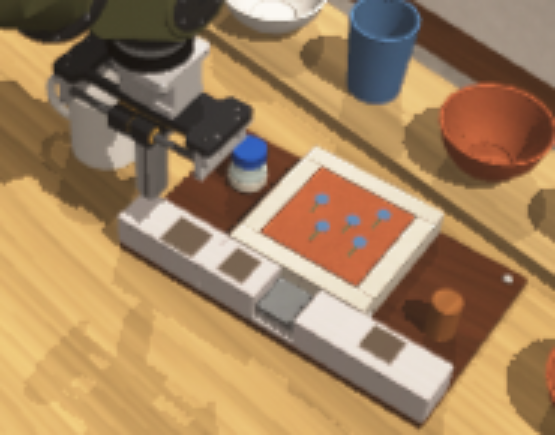

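View pics/t1z.png

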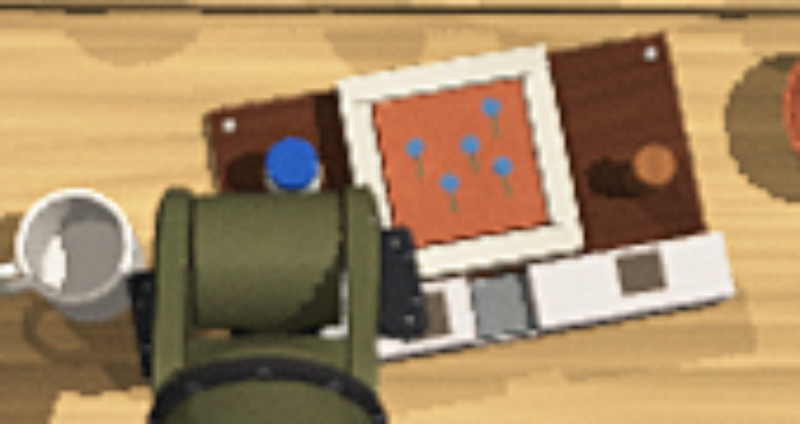

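The closed fingertip is above the rail's left end (side zoom about (150,195)), clear of the mug and jar. I'll lower it gently.

```bash
python3 -m crank '[[0,0,0,0.012,0,0,0],[0,0,0,0.010,0,0,0],[0,0,0,0.004,0,0,0],[0,0,0,0,0,0,0],[0,0,0,0,0,0,0]]'
python3 -c "
from h import *
st([-.084,.145,.061])"
```

```text
time: 3.4
tcp_pos: [0.5307, 0.0499, 0.0761]
eef_rot: [-0.287, 3.128, -0.0]
ft_force: [-0.2, 0.2, 0.8]
opening: 0.006
t 3.4 jig tcp mm [-83.  147.   76.1] F [-0.2  0.2  0.8] turn left [-0.   0.   0.2] open 0.01 qd 0.005
  tool shift mm [ 1.  -2.  15.1]
```

Remaining 15 mm. I'll do 10 mm fast, then 1 mm steps.

```bash
python3 -m crank '[[0,0,0,0.005,0,0,0],[0,0,0,0.003,0,0,0],[0,0,0,0.002,0,0,0],[0,0,0,0.001,0,0,0],[0,0,0,0.001,0,0,0]]'
python3 -c "
from h import *
st([-.084,.145,.061])"
python3 -m crank '[[0,0,0,0.001,0,0,0],[0,0,0,0,0,0,0],[0,0,0,0.001,0,0,0],[0,0,0,0,0,0,0],[0,0,0,0,0,0,0]]'
python3 -c "
from h import *
st([-.084,.145,.061])"
```

```text
time: 3.82
tcp_pos: [0.5305, 0.0499, 0.0634]
eef_rot: [0.287, -3.128, -0.0]
ft_force: [-0.4, 0.3, -0.1]
opening: 0.005
t 3.82 jig tcp mm [-83.3 147.   63.4] F [-0.4  0.3 -0.1] turn left [ 0.  -0.   0.2] open 0.01 qd 0.025
  tool shift mm [ 0.7 -2.   2.4]
time: 4.23
tcp_pos: [0.5305, 0.0499, 0.0614]
eef_rot: [-0.287, 3.128, 0.0]
ft_force: [0.3, -0.1, 0.5]
opening: 0.003
t 4.23 jig tcp mm [-83.3 147.   61.4] F [ 0.3 -0.1  0.5] turn left [0.  0.  0.2] open 0.0 qd 0.001
  tool shift mm [ 0.7 -2.   0.4]
```

```bash
python3 -m crank '[[0,0,0,0.0005,0,0,0],[0,0,0,0,0,0,0],[0,0,0,0.0003,0,0,0],[0,0,0,0,0,0,0],[0,0,0,0,0,0,0]]'
python3 -c "
from h import *
st([-.084,.145,.061])"
```

```text
time: 4.65
tcp_pos: [0.5306, 0.0499, 0.0612]
eef_rot: [-0.287, 3.128, -0.0]
ft_force: [-3.7, -1.1, 8.6]
opening: 0.009
t 4.65 jig tcp mm [-83.2 147.   61.2] F [-3.7 -1.1  8.6] turn left [-0.   0.   0.2] open 0.01 qd 0.003
  tool shift mm [ 0.8 -2.   0.2]
```

Contact at 8.6 N, tip at z = 50.2 mm. I'll ease off slightly and slide inwards.

```bash
python3 -m crank '[[0,0,-0.003,-0.0002,0,0,0],[0,0,-0.004,0,0,0,0],[0,0,-0.004,0,0,0,0],[0,0,-0.004,0,0,0,0],[0,0,-0.004,0,0,0,0]]'
python3 -c "
from h import *
st()"
python3 -m crank '[[0,0,-0.004,0,0,0,0],[0,0,-0.004,0,0,0,0],[0,0,-0.004,0,0,0,0],[0,0,-0.004,0,0,0,0],[0,0,-0.004,0,0,0,0]]'
python3 -c "
from h import *
st()"
```

```text
time: 5.07
tcp_pos: [0.5343, 0.0312, 0.0613]
eef_rot: [-0.287, 3.127, 0.001]
ft_force: [0.1, 4.2, 5.9]
opening: 0.0
t 5.07 jig tcp mm [-82.8 128.   61.3] F [0.1 4.2 5.9] turn left [0.  0.1 0.2] open 0.0 qd 0.091
time: 5.48
tcp_pos: [0.538, 0.0115, 0.0613]
eef_rot: [-0.287, 3.127, 0.001]
ft_force: [-0.0, 4.4, 5.7]
opening: 0.005
t 5.48 jig tcp mm [-82.7 107.9  61.3] F [-0.   4.4  5.7] turn left [0.  0.1 0.2] open 0.01 qd 0.088
```

Steady 6 N contact, now past 115 mm. I'll continue sliding.

```bash
python3 -m crank '[[0,0,-0.004,0,0,0,0],[0,0,-0.004,0,0,0,0],[0,0,-0.004,0,0,0,0],[0,0,-0.004,0,0,0,0],[0,0,-0.004,0,0,0,0]]'
python3 -c "
from h import *
st()"
python3 -m crank '[[0,0,-0.004,0,0,0,0],[0,0,-0.004,0,0,0,0],[0,0,-0.004,0,0,0,0],[0,0,-0.004,0,0,0,0],[0,0,-0.004,0,0,0,0]]'
python3 -c "
from h import *
st()"
python3 -m crank '[[0,0,-0.004,0.0001,0,0,0],[0,0,-0.004,0,0,0,0],[0,0,-0.004,0,0,0,0],[0,0,-0.004,0,0,0,0],[0,0,-0.004,0,0,0,0]]'
python3 -c "
from h import *
st()"
```

```text
time: 5.9
tcp_pos: [0.5416, -0.0082, 0.0613]
eef_rot: [-0.287, 3.127, 0.001]
ft_force: [-1.0, 4.8, 6.2]
opening: 0.005
t 5.9 jig tcp mm [-82.7  87.9  61.3] F [-1.   4.8  6.2] turn left [0.  0.1 0.2] open 0.0 qd 0.087
time: 6.32
tcp_pos: [0.545, -0.0281, 0.061]
eef_rot: [-0.287, 3.128, 0.0]
ft_force: [-0.8, 3.9, 6.4]
opening: 0.003
t 6.32 jig tcp mm [-82.8  67.7  61. ] F [-0.8  3.9  6.4] turn left [0.  0.  0.2] open 0.0 qd 0.083
time: 6.73
tcp_pos: [0.5488, -0.0476, 0.061]
eef_rot: [-0.287, 3.128, 0.001]
ft_force: [-1.0, 4.7, 5.7]
opening: 0.003
t 6.73 jig tcp mm [-82.7  47.8  61. ] F [-1.   4.7  5.7] turn left [0.  0.  0.2] open 0.0 qd 0.083
```

```bash
python3 -m crank '[[0,0,-0.004,0,0,0,0],[0,0,-0.004,0,0,0,0],[0,0,-0.004,0,0,0,0],[0,0,-0.004,0,0,0,0],[0,0,-0.004,0,0,0,0]]'
python3 -c "
from h import *
st()"
python3 -m crank '[[0,0,-0.003,0,0,0,0],[0,0,-0.003,0,0,0,0],[0,0,-0.003,0,0,0,0],[0,0,-0.003,0,0,0,0],[0,0,-0.003,0,0,0,0]]'
python3 -c "
from h import *
st()"
python3 -m crank '[[0,0,-0.003,0,0,0,0],[0,0,-0.003,0,0,0,0],[0,0,-0.002,0,0,0,0],[0,0,-0.002,0,0,0,0],[0,0,0,0,0,0,0]]'
python3 -c "
from h import *
st()"
```

```text
time: 7.15
tcp_pos: [0.5524, -0.0673, 0.061]
eef_rot: [-0.287, 3.128, 0.0]
ft_force: [-1.2, 4.2, 5.8]
opening: 0.005
t 7.15 jig tcp mm [-82.6  27.8  61. ] F [-1.2  4.2  5.8] turn left [0.  0.  0.2] open 0.0 qd 0.081
time: 7.57
tcp_pos: [0.5551, -0.082, 0.061]
eef_rot: [-0.287, 3.128, 0.0]
ft_force: [-0.1, 3.5, 4.3]
opening: 0.004
t 7.57 jig tcp mm [-82.6  12.9  61. ] F [-0.1  3.5  4.3] turn left [0.  0.  0.2] open 0.0 qd 0.062
time: 7.98
tcp_pos: [0.5566, -0.0922, 0.0605]
eef_rot: [0.287, -3.128, 0.0]
ft_force: [-1.5, 0.3, -1.0]
opening: 0.005
t 7.98 jig tcp mm [-82.8   2.6  60.5] F [-1.5  0.3 -1. ] turn left [-0.  -0.   0.2] open 0.0 qd 0.007
```

The contact vanished at y ≈ 3 mm and the tip sank, which agrees with the camera estimate of the notch (edge ≈ +12, tip half width about 12). I'll centre in the notch at y = -11 and go down to the key.

```bash
python3 -m crank '[[0,0,-0.004,0,0,0,0],[0,0,-0.004,0,0,0,0],[0,0,-0.003,0,0,0,0],[0,0,-0.0025,0,0,0,0],[0,0,0,0,0,0,0]]'
python3 -c "
from h import *
st()"
python3 -m crank '[[0,0,0,0.003,0,0,0],[0,0,0,0.003,0,0,0],[0,0,0,0.002,0,0,0],[0,0,0,0.001,0,0,0],[0,0,0,0,0,0,0]]'
python3 -c "
from h import *
st([-.083,-.011,.039])"
```

```text
time: 8.4
tcp_pos: [0.5592, -0.1055, 0.0607]
eef_rot: [-0.286, 3.128, -0.0]
ft_force: [0.1, 0.3, 0.5]
opening: 0.005
t 8.4 jig tcp mm [-82.6 -11.   60.7] F [0.1 0.3 0.5] turn left [-0.   0.   0.2] open 0.01 qd 0.01
time: 8.82
tcp_pos: [0.559, -0.1049, 0.0514]
eef_rot: [0.287, -3.128, -0.0]
ft_force: [-0.3, 1.0, 0.1]
opening: 0.005
t 8.82 jig tcp mm [-82.7 -10.3  51.4] F [-0.3  1.   0.1] turn left [ 0.  -0.   0.3] open 0.0 qd 0.005
  tool shift mm [ 0.2 -0.7 12.4]
```

```bash
python3 -m crank '[[0,0,-0.0005,0.001,0,0,0],[0,0,0,0.001,0,0,0],[0,0,0,0.001,0,0,0],[0,0,0,0.001,0,0,0],[0,0,0,0.001,0,0,0]]'
python3 -c "
from h import *
st()"
python3 -m crank '[[0,0,0,0.001,0,0,0],[0,0,0,0.001,0,0,0],[0,0,0,0.001,0,0,0],[0,0,0,0,0,0,0],[0,0,0,0,0,0,0]]'
python3 -c "
from h import *
st()"
```

```text
time: 9.23
tcp_pos: [0.5594, -0.1055, 0.0473]
eef_rot: [-0.287, 3.128, -0.0]
ft_force: [-4.5, 0.8, 6.9]
opening: 0.002
t 9.23 jig tcp mm [-82.5 -11.   47.3] F [-4.5  0.8  6.9] turn left [-0.   0.   0.2] open 0.0 qd 0.022
time: 9.65
tcp_pos: [0.5594, -0.1055, 0.0442]
eef_rot: [-0.287, 3.128, -0.0]
ft_force: [-2.5, 0.3, 5.7]
opening: 0.006
t 9.65 jig tcp mm [-82.5 -11.   44.2] F [-2.5  0.3  5.7] turn left [-0.   0.   0.2] open 0.01 qd 0.002
```

```bash
python3 -m crank '[[0,0,0,0.001,0,0,0],[0,0,0,0.001,0,0,0],[0,0,0,0.001,0,0,0],[0,0,0,0.001,0,0,0],[0,0,0,0,0,0,0]]'
python3 -c "
from h import *
st()"
python3 -m crank '[[0,0,0,0.0005,0,0,0],[0,0,0,0.0005,0,0,0],[0,0,0,0.0005,0,0,0],[0,0,0,0,0,0,0],[0,0,0,0,0,0,0]]'
python3 -c "
from h import *
st()"
```

```text
time: 10.07
tcp_pos: [0.5594, -0.1056, 0.0402]
eef_rot: [-0.287, 3.128, -0.0]
ft_force: [-1.9, -0.0, 5.3]
opening: 0.009
t 10.07 jig tcp mm [-82.5 -11.1  40.2] F [-1.9 -0.   5.3] turn left [-0.   0.   0.2] open 0.01 qd 0.002
time: 10.48
tcp_pos: [0.5594, -0.1055, 0.0392]
eef_rot: [-0.287, 3.128, -0.0]
ft_force: [-5.0, -0.0, 11.9]
opening: 0.001
t 10.48 jig tcp mm [-82.4 -11.1  39.2] F [-5.  -0.  11.9] turn left [-0.   0.   0.2] open 0.0 qd 0.002
```

Force is rising at 22 mm below the rail top, which is the stop. I'll nudge once more to confirm, then withdraw straight up.

```bash
python3 -m crank '[[0,0,0,0.0004,0,0,0],[0,0,0,0,0,0,0],[0,0,0,0.0003,0,0,0],[0,0,0,0,0,0,0],[0,0,0,0,0,0,0]]'
python3 -c "
from h import *
st()"
python3 -m crank '[[0,0,0,-0.002,0,0,0],[0,0,0,-0.005,0,0,0],[0,0,0,-0.01,0,0,0],[0,0,0,-0.015,0,0,0],[0,0,0,-0.02,0,0,0]]'
python3 -m crank '[[0,0,0,-0.03,0,0,0],[0,0,0,-0.03,0,0,0],[0,0,0,-0.03,0,0,0],[0,0.03,0,-0.02,0,0,0],[0,0.035,0,0,0,0,0]]'
python3 -m crank '[[0,0.035,0.02,0,0,0,0],[0,0.035,0.02,0,0,0,0],[0,0.03,0.02,0,0,0,0],[0,0,0,0,0,0,0],[0,0,0,0,0,0,0]]'
python3 -c "
from h import *
st()
for c in('side','top'):cv2.imwrite(f'pics/{c}2.png',r.grab_frame(c)['image'])
a=cv2.imread('pics/side2.png')[120:280,200:400]
cv2.imwrite('pics/s2z.png',cv2.resize(a,(750,600)))
"
```

```text
time: 10.9
tcp_pos: [0.5595, -0.1056, 0.0391]
eef_rot: [-0.287, 3.128, -0.001]
ft_force: [-8.7, 1.3, 18.8]
opening: 0.003
t 10.9 jig tcp mm [-82.4 -11.1  39.1] F [-8.7  1.3 18.8] turn left [-0.   0.   0.2] open 0.0 qd 0.001
time: 11.32
tcp_pos: [0.5587, -0.1054, 0.0898]
eef_rot: [0.287, -3.127, -0.001]
ft_force: [-0.2, 0.2, -0.3]
opening: 0.002
time: 11.73
tcp_pos: [0.4966, -0.1175, 0.2039]
eef_rot: [-0.288, 3.122, -0.004]
ft_force: [-0.3, -0.2, -0.1]
opening: 0.004
time: 12.15
tcp_pos: [0.3856, -0.0763, 0.2008]
eef_rot: [-0.287, 3.126, -0.002]
ft_force: [0.6, -0.5, 0.1]
opening: 0.005
t 12.15 jig tcp mm [-248.3   48.7  200.8] F [ 0.6 -0.5  0.1] turn left [-0.1  0.1  0.3] open 0.01 qd 0.065
```

View pics/s2z.png

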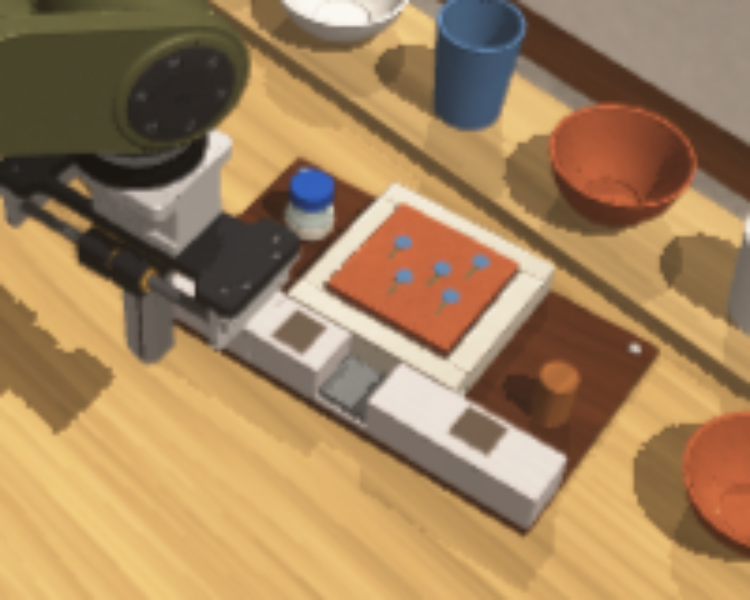

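View pics/top2.png

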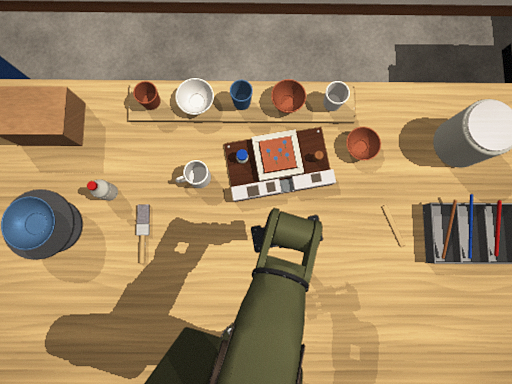

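The tile now stands evenly proud of the nest (side zoom about (425,280)). The key lies lower in the notch (350,385), the hand is clear, and the other objects are where they were. I'll hand it in.

```bash
python3 -m crank '[[0,0,0,0,0,0,0],[0,0,0,0,0,0,0],[0,0,0,0,0,0,0],[0,0,0,0,0,0,0],[0,0,0,0,0,0,0]]'; python3 -c "
from h import *
st(); print(r.finish_job())"
```

```text
time: 12.67
tcp_pos: [0.3862, -0.0766, 0.1994]
eef_rot: [0.287, -3.128, -0.0]
ft_force: [1.4, -0.2, 0.4]
opening: 0.007
t 12.67 jig tcp mm [-247.7   48.2  199.4] F [ 1.4 -0.2  0.4] turn left [ 0.  -0.   0.2] open 0.01 qd 0.003
the job is handed in; nothing more can be done
None
```

The key is pressed fully down and the tile has risen. The job was handed in at about 12.7 s; the hand-in reports no verdict.

- **Finding the notch:** I touched the rail with closed fingers at jig y = +147 mm and slid inwards at a vertical force of about 4–6 N. The tip lost the rail at y of about +3 mm. This agreed with the notch centre of about -11 mm that I had measured from the two cameras.
- **Pressing the key:** I centred in the notch and pressed down until the force rose, with the fingertip 22 mm below the rail's top, which is the key's full 10 mm of travel. The highest vertical force I read was about 19 N. While the key was moving the wrist read only 5–7 N, a little under the stated 8–11 N.
- **Last checks:** After drawing the hand away, the pictures show the tile raised evenly and the key low in its notch. The jar, stamp, mug, bowl, brush, bottle and stick look to be where they stood; I judged that by eye and did not re-measure their positions. The wrist force was back to its noise level with the hand well clear.

No check failed.

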